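Release the orange-capped vial from a lever-gated dispenser

ROBOT

A 6-joint arm with a two-finger parallel gripper is mounted at the origin on the work surface. World frame = base frame: x ahead of the robot, y to its left, z up, the work surface at z = 0. Lengths are in mm, angles in rad, forces in N, time in s.
With the tool pointing down it reaches from about 250 to 850 mm from the base axis. Payload 12.5 kg.
Tool frame: the origin (TCP) lies midway between the tips of the shut fingers; the grasp point (between the pads) lies 19 mm behind it; z points along the fingers, y is the line along which they close (so a half turn about z gives the same grasp; the last joint's range is limited). The gripper opens to 93 mm and grips with 3 to 60 N. Pads are 15 mm wide; open, the fingers measure 128 mm over their backs; the gripper's body (75 mm by 188 mm) begins 65 mm behind the grasp point.
Start: joints at [-1.4, 0.351, 1.652, -0, 1.139, -0.085], TCP at [139.181, -532.084, 218.633] pointing down, gripper open.
Joint ranges: [-2.75, 2.75], [-0.79, 2.1], [0.01, 2.65], [-1.57, 4.71], [0.07, 3.14], [-2.87, 2.87]. Speed limits (rad/s): [2.22, 2.22, 2.79, 3.14, 3.14, 3.14].

INTERFACE

Orientations are given as a rotation vector (axis times angle).
In Python, from cell import sensors, imaging, order gives the robot as it stands. The module is installed in compiled form; this text tells all that it offers.
- The arm moves only by the tool move_arm, never from a script. Its argument "series" is a list of rows, each a list of 7 numbers: the shift along the world's x, y, z in units of 4 cm (1.0 is 4 cm), then the turn, a rotation vector about the world's x, y, z in units of 0.1 rad (1.0 is 0.1 rad), then the gripper's target within -1 to 1 (fully open at 1, half-way at 0, shut at -1). In form: [[x, y, z, rx, ry, rz, claw], ...]. A call has 1 to 20 rows; each row shifts and turns the commanded pose from where the row before left it; what a row does not reach is not made up. A row lasts 1/10 s, in which the tool goes at most 50 mm and 8.59 degrees, less where a joint would pass 70% of its speed; a pose out of reach is approached as far as the arm can. A call with a number of a shift or a turn outside -1 to 1 is refused whole. A call with a gripper value outside its range is refused whole. The fingers move at their own pace and stop on an object; "newtons" is the grip in N (left out, the last holds). Time passes only in rows, so rows that do not move let the fingers close. It gives the time, the measured TCP pose, the force, the opening and the grip force at its end, in the units of the state.
- sensors.sense(): the state, without advancing time (a new reading comes with each control period).
- imaging.get_image(name): name is "side" or "top" or "wrist"; returns (picture, depth): 480x640x3 uint8, blue, green, red; 480x640 float32, mm along the optical axis (not along the pixel's ray), 0 where there is no reading.
- imaging.get_calibration(name): a dict with "fx", "fy", "cx", "cy" (pixels), "rvec" (rotation vector, rad) and "tvec" (3), from world to camera coordinates, as OpenCV has them. Camera axes: x right, y down, z forward; pixel columns grow to the right and rows downward; lengths in mm; the calibration is good to about 2 mm. A picture is of the moment at which its call begins: read the wrist's pose just before it. get_calibration takes no time and is no camera call; for the wrist camera it gives the pose at the moment of the call.
- order.finish_job(): hands the job in; it is judged then, once.
The state is a dict: "t": time; "q": joint angles; "dq": joint speeds; "effort": joint torques, N m; "tcp_pos": TCP position; "tcp_rot": TCP orientation; "wrist_force": force on the tool from outside, world axes, zero at the start; "moment": the same for the moment, N m; "grip_width": finger opening in mm; "grasp_force": force on a finger pad.
Only numpy, scipy, OpenCV 4.12 (cv2) and the standard library are available. Lean on these libraries where they do the work, as an engineer would, in place of code of your own. Each camera call takes 0.05 s, during which the arm holds its last target. There are 200 camera calls.

TASK

In the twin vial dispenser, press down the long yellow-padded end of the lever on the lane where the orange-capped vial waits, so that its heavy flap rises, and keep it down until that vial has rolled out to the far end of the lane. Then ease the lever slowly back up until the flap is shut again, without letting it slam, and move clear. Work only through the lever: do not touch the vials or the flaps, leave the other lane's lever alone so that the blue-capped vial stays behind its flap, and do not disturb the bottle, the jar or the tip rack.

Things in the scene. Friction and masses are not known exactly. Their poses are not given: they have to be found in the camera images.
- dispenser: white twin vial dispenser fixed to the bench, 205 x 200 mm, 118 mm high. Origin on the bench midway between the lanes, below the levers' common pivot axis (along y, 105 mm up). x: downhill along the lanes, away from the robot; bay x 0 to 63 mm, closed flap to 77, catch tray to the end stop at 172. Lane centres y +50 (left), -50 (right). Long lever arms stick out to -x, only bench below
- lever_left (a joint): lever of the left (+y) lane; 0 at rest (long end up, flap down), grows as the long end is pressed, 0.55 rad at its fixed lower stop. The flap's weight (hidden, 0.35 to 0.7 kg) always swings it back to 0 when let go; 1.5 to 4 N on the pad holds the flap up
- lever_right (a joint): lever of the right (-y) lane; 0 at rest (long end up, flap down), grows as the long end is pressed, 0.55 rad at its fixed lower stop. The flap's weight (hidden, 0.35 to 0.7 kg) always swings it back to 0 when let go; 1.5 to 4 N on the pad holds the flap up
- paddle_left (a point): centre of the top face of the yellow pad (52 x 36 x 10 mm) on the long end of the left lever; moves with it on an arc, 140 mm along the arm from the pivot. Seen from the pivot axis, at rest it lies 134 mm towards the dispenser's -x and 39 mm up (face sloping 0.25 rad, outer end higher); at the lower stop 135 mm towards -x and 36 mm down. Own z axis: up when at rest
- paddle_right (a point): centre of the top face of the yellow pad (52 x 36 x 10 mm) on the long end of the right lever; moves with it on an arc, 140 mm along the arm from the pivot. Seen from the pivot axis, at rest it lies 134 mm towards the dispenser's -x and 39 mm up (face sloping 0.25 rad, outer end higher); at the lower stop 135 mm towards -x and 36 mm down. Own z axis: up when at rest
- flap_left: the dark steel flap (14 x 78 x 62 mm, about 0.5 kg) fixed at the short end of the left lever, 70 mm beyond the pivot; it closes the lane. Origin at the plate's centre
- flap_right: the dark steel flap (14 x 78 x 62 mm, about 0.5 kg) fixed at the short end of the right lever, 70 mm beyond the pivot; it closes the lane. Origin at the plate's centre
- vial_orange_center (a point): centre of the white sample vial with orange cap and band (28 mm diameter, 78 mm long, about 50 g, lying across its lane). Starts behind the flap of the left or right lane, at random, 46 mm above the bench, dispenser x 44 mm. The one to release: with its lever past 0.35 rad it rolls out by itself in about 1 s and rests at the end stop, x about 157 mm
- vial_blue_center (a point): centre of the white sample vial with blue cap and band (28 mm diameter, 78 mm long, about 50 g, lying across its lane). Starts behind the flap of the left or right lane, at random, 46 mm above the bench, dispenser x 44 mm. It must stay where it is
- bottle: bystander: clear glass reagent bottle with blue cap, 72 mm diameter, 150 mm high; loose. Origin at the centre of its underside
- jar: bystander: amber jar with blue cap, 52 mm diameter, 85 mm high; loose. Origin at the centre of its underside
- tip_rack: bystander: white pipette-tip rack with blue top, 85 x 120 x 66 mm; loose. Origin at the centre of its underside
Things that resemble listed ones, but are neither listed nor needed, are in the scene too. Leave any green or pink look-alike of the part that bears vial_orange_center alone. There is more than one size of the part that bears vial_blue_center; the job needs the smaller.

How it is judged:
By the outcome, as a careful person would: the job done as asked, in the order asked, and still so for the second after the job is handed in, with the robot touching nothing.
It also fails if it takes over 42 s, if anything falls off the work surface, if the arm or the gripper's body presses on something with over 40 N, if the wrist force passes 120 N, or if a joint passes its speed limit or range.

## Working session

There is one attempt and no reset: what is moved stays moved. The work goes in short steps, Python scripts to look and compute and a tool call to move; the robot and the scene stay as the last step left them, time stands still between calls to the robot, and variables do not carry over. Pictures are saved under pics/ and viewed, at most 10 in all, crops included, and the job is handed in when it is done.

Besides the shell and the picture viewer there is one more tool, called as name(argument=value, ...), one argument or row to a line, values as JSON. move_arm: Moves the arm, as the interface text tells. Its arguments: {"type":"object","properties":{"series":{"type":"array","items":{"type":"array","items":{"type":"number","minimum":-1,"maximum":1}}},"newtons":{"type":"number"}},"required":["series"]}

```bash
mkdir -p pics; cat > h.py <<'E'
import numpy as np, cv2
from cell import sensors, imaging, order
def cap(n):
    c=imaging.get_calibration(n); p,d=imaging.get_image(n); return p,d,c
def pts(d,c):
    v,u=np.mgrid[0:480,0:640]
    P=np.stack([(u-c['cx'])/c['fx']*d,(v-c['cy'])/c['fy']*d,d],-1)
    R=cv2.Rodrigues(np.array(c['rvec'],float))[0]
    return (P-np.array(c['tvec'],float).ravel())@R
E
python3 - <<'E'
from h import *
for n in ("top","side"):
    p,d,c=cap(n); cv2.imwrite(f"pics/{n}0.png",p); np.savez(f"{n}0.npz",p=p,d=d)
    W=pts(d,c); h=cv2.cvtColor(p,cv2.COLOR_BGR2HSV)
    for nm,lo,hi in (("yellow",(22,120,100),(35,255,255)),("orange",(5,130,100),(18,255,255)),("blue",(100,120,60),(130,255,255))):
        m=cv2.inRange(h,lo,hi); k,l,s,ce=cv2.connectedComponentsWithStats(m)
        for i in range(1,k):
            if s[i,4]>40:
                q=W[(l==i)&(d>0)]
                if len(q): print(n,nm,ce[i].round(),s[i,4],np.median(q,0).round(),q[:,2].min().round(),q[:,2].max().round())
print(sensors.sense())
E
```

```text
top yellow [399. 308.] 614 [492. -96. 145.] 135.0 152.0
top yellow [340. 318.] 622 [473.   2. 144.] 136.0 153.0
top orange [320. 299.] 184230 [498.  63.   0.] -7.0 146.0
top orange [331. 221.] 105 [656.  19.  57.] 46.0 63.0
top orange [307. 225.] 177 [647.  64.  57.] 31.0 62.0
top blue [502. 158.] 223 [ 803. -324.   35.] 24.0 40.0
top blue [477. 171.] 146 [ 774. -273.   36.] 24.0 41.0
top blue [446. 209.] 438 [ 680. -194.   85.] 76.0 89.0
top blue [383. 213.] 51 [677. -81.  58.] 49.0 62.0
top blue [359. 217.] 146 [667. -35.  57.] 46.0 62.0
top blue [354. 237.] 88 [616. -21. 117.] 114.0 121.0
top blue [483. 271.] 2301 [ 569. -268.   59.] 52.0 71.0
top blue [243. 301.] 281 [496. 163. 150.] 146.0 153.0
top blue [623. 404.] 4314 [ 335. -549.    1.] -5.0 8.0
side yellow [384. 195.] 244 [494. -91. 142.] -2.0 151.0
side yellow [384. 223.] 288 [475.   7. 143.] 131.0 151.0
side orange [511.  78.] 551 [  205. -1045.    12.] 2.0 134.0
side orange [326. 341.] 95926 [531. 275.  -0.] -9.0 141.0
side orange [301. 242.] 56 [658.  20.  57.] 46.0 62.0
side blue [399.  64.] 182 [ 598. -974.   79.] 75.0
[... 311 characters left out ...]
[497. 169. 149.] 138.0 153.0
{'t': 0.1, 'q': array([-1.39957596e+00,  3.51188448e-01,  1.65236971e+00,  2.61715439e-05,
        1.13905824e+00, -8.46260699e-02]), 'dq': array([ 0.00170444, -0.00297316, -0.00158999, -0.00028027,  0.00238854,
       -0.00038374]), 'effort': array([-5.96273148e-04, -4.98030138e+01, -2.85705113e+01,  7.00315763e-02,
        2.38908792e-02, -5.99195710e-05]), 'tcp_pos': array([ 139.15063858, -531.79164987,  218.14826094]), 'tcp_rot': array([-3.11490938e+00, -4.00639764e-01,  3.22992370e-05]), 'wrist_force': array([ 0.1676839 , -0.10097997, -0.73663363]), 'moment': array([-0.00097376, -0.02503452,  0.02319056]), 'grasp_force': 0.0, 'grip_width': 92.95124794467992}
```

View pics/top0.png

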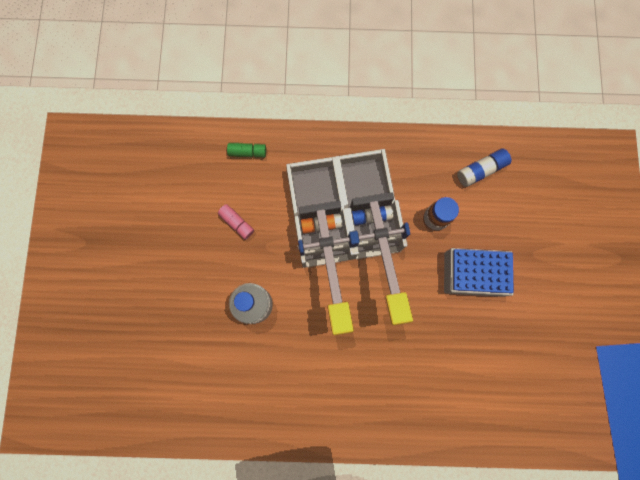

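View pics/side0.png

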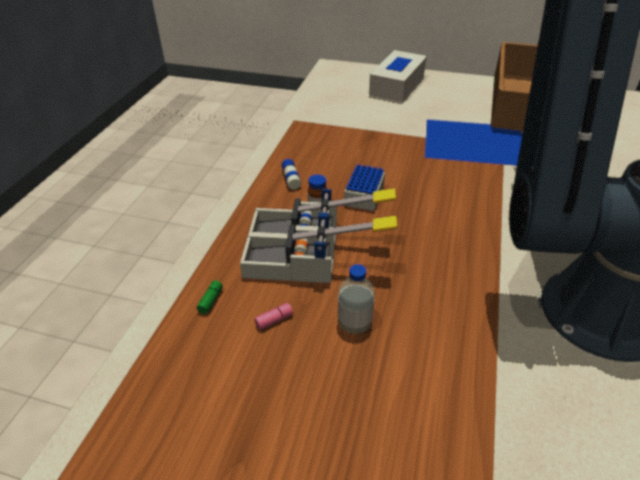

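Orange is in the left lane: in the top view its cap is at (307,225) and its lever's pad at (340,318), world about (474, 4, 144). The pads' offset gives a dispenser yaw of about 0.19. Next I'll shut the gripper, move above that pad, and turn it so the gripper's long side lies along the lever.

move_arm(
  series=[
    [0.42,0.67,0,0,0,0.75,-1],
    [0.42,0.67,0,0,0,0.75,-1],
    [0.42,0.67,0,0,0,0.75,-1],
    [0.42,0.67,0,0,0,0.75,-1],
    [0.42,0.67,0,0,0,0.75,-1],
    [0.42,0.67,0,0,0,0.75,-1],
    [0.42,0.67,0,0,0,0.75,-1],
    [0.42,0.67,0,0,0,0.75,-1],
    [0.42,0.67,0,0,0,0.75,-1],
    [0.42,0.67,0,0,0,0.75,-1],
    [0.42,0.67,0,0,0,0.75,-1],
    [0.42,0.67,0,0,0,0.75,-1],
    [0.42,0.67,0,0,0,0.75,-1],
    [0.42,0.67,0,0,0,0.75,-1],
    [0.42,0.67,0,0,0,0.75,-1],
    [0.42,0.67,0,0,0,0.75,-1],
    [0.42,0.67,0,0,0,0.75,-1],
    [0.42,0.67,0,0,0,0.75,-1],
    [0.42,0.67,0,0,0,0.75,-1],
    [0.42,0.67,0,0,0,0.75,-1],
  ],
)

```text
t: 2.1
tcp_pos: [475.6, 5.2, 218.4]
tcp_rot: [-2.003, -2.42, 0.0]
wrist_force: [0.4, -1.1, 0.2]
grip_width: 0.4
grasp_force: 0.0
```

```bash
python3 - <<'E'
from h import *
p,d,c=cap("wrist"); cv2.imwrite("pics/w1.png",p)
W=pts(d,c); h=cv2.cvtColor(p,cv2.COLOR_BGR2HSV)
m=cv2.inRange(h,(22,120,80),(35,255,255)); k,l,s,ce=cv2.connectedComponentsWithStats(m)
for i in range(1,k):
    if s[i,4]>100:
        q=W[(l==i)&(d>0)]; q=q[q[:,2]>125]
        print(ce[i].round(),s[i],q.mean(0).round(1),cv2.minAreaRect(q[:,:2].astype(np.float32)),q[:,2].min(),q[:,2].max())
s=sensors.sense(); print(s['t'],s['tcp_pos'],s['wrist_force'],s['grip_width'],cv2.Rodrigues(s['tcp_rot'])[0].round(2))
E
```

```text
[319. 252.] [ 287  230   65   45 2419] [475.1  -0.6 144.9] ((475.3584899902344, -0.3127288818359375), (48.99982833862305, 33.675533294677734), 9.989693641662598) 136.39930470668517 223.2337406820252
[321. 376.] [317 368   9  15 115] [492.2 -86.4 172.5] ((483.6784973144531, -42.57228088378906), (5.922758102416992, 148.63941955566406), 10.920210838317871) 142.18038567747922 323.94883386807936
2.15 [477.34860048   7.80755473 218.50558435] [-1.29861244  0.51337788 -1.0116872 ] 0.21925457720996414 [[-0.19  0.98  0.  ]
 [ 0.98  0.19  0.  ]
 [ 0.    0.   -1.  ]]
```

View pics/w1.png

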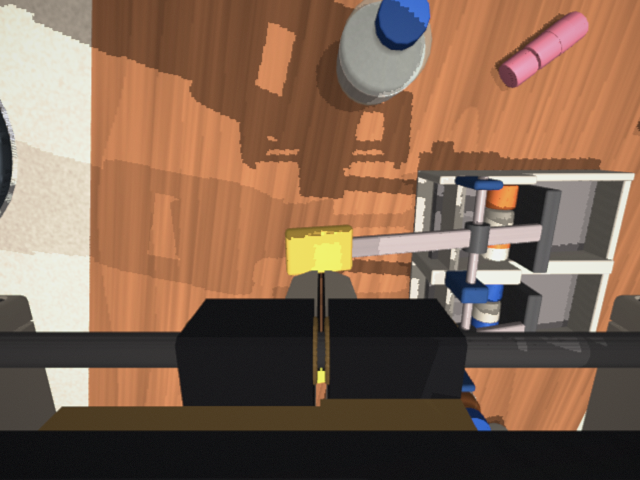

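The wrist view shows the yellow pad at (319,252), lying parallel to the fingers, about (475, 1, 144) in the world. That agrees with the earlier estimate to a few mm. Descending now.

move_arm(
  series=[
    [0,-0.05,-0.3,0,0,0,-1],
    [0,0,-0.3,0,0,0,-1],
    [0,0,-0.3,0,0,0,-1],
    [0,0,-0.3,0,0,0,-1],
    [0,0,-0.15,0,0,0,-1],
    [0,0,-0.1,0,0,0,-1],
    [0,0,0,0,0,0,-1],
    [0,0,0,0,0,0,-1],
    [0,0,0,0,0,0,-1],
  ],
)

```text
t: 3.05
tcp_pos: [475.4, 1.9, 161.0]
tcp_rot: [2.006, 2.417, 0.001]
wrist_force: [0.3, -0.6, 0.0]
grip_width: 0.4
grasp_force: 0.0
```

move_arm(
  series=[
    [0,0,-0.1,0,0,0,-1],
    [0,0,-0.1,0,0,0,-1],
    [0,0,-0.1,0,0,0,-1],
    [0,0,-0.1,0,0,0,-1],
    [0,0,-0.1,0,0,0,-1],
    [0,0,-0.1,0,0,0,-1],
    [0,0,-0.1,0,0,0,-1],
    [0,0,-0.1,0,0,0,-1],
  ],
)

```text
t: 3.85
tcp_pos: [475.1, 1.9, 128.3]
tcp_rot: [-2.007, -2.417, 0.0]
wrist_force: [-2.2, 0.3, 3.4]
grip_width: 0.4
grasp_force: 1.4
```

Contact at 3.4 N, as expected. Pressing on to z of about 82 and holding.

move_arm(
  series=[
    [0,0,-0.1,0,0,0,-1],
    [0,0,-0.1,0,0,0,-1],
    [0,0,-0.1,0,0,0,-1],
    [0,0,-0.1,0,0,0,-1],
    [0,0,-0.1,0,0,0,-1],
    [0,0,-0.1,0,0,0,-1],
    [0,0,-0.1,0,0,0,-1],
    [0,0,-0.1,0,0,0,-1],
    [0,0,-0.1,0,0,0,-1],
    [0,0,-0.1,0,0,0,-1],
    [0,0,-0.1,0,0,0,-1],
    [0,0,0,0,0,0,-1],
    [0,0,0,0,0,0,-1],
    [0,0,0,0,0,0,-1],
    [0,0,0,0,0,0,-1],
    [0,0,0,0,0,0,-1],
    [0,0,0,0,0,0,-1],
    [0,0,0,0,0,0,-1],
    [0,0,0,0,0,0,-1],
    [0,0,0,0,0,0,-1],
  ],
)

```text
t: 5.85
tcp_pos: [475.2, 1.9, 84.6]
tcp_rot: [2.007, 2.417, -0.0]
wrist_force: [2.5, -0.5, 4.2]
grip_width: 0.6
grasp_force: 1.6
```

```bash
cat > look.py <<'E'
from h import *
import sys
t=sys.argv[1]
p,d,c=cap("side"); q,d2,c2=cap("top")
W=pts(d2,c2)
for P,D,C,n in ((p,d,c,"side"),(q,d2,c2,"top")):
    W=pts(D,C); h=cv2.cvtColor(P,cv2.COLOR_BGR2HSV)
    for nm,lo,hi,zl in (("orange",(3,150,100),(18,255,255),20),("blue",(100,120,60),(130,255,255),20)):
        m=(cv2.inRange(h,lo,hi)>0)&(W[...,2]>zl)&(W[...,2]<75)&(W[...,0]>600)&(abs(W[...,1])<110)
        print(n,nm,m.sum(),np.median(W[m],0).round() if m.any() else 0)
a=cv2.resize(q[130:350,220:440],(400,400)); b=cv2.resize(p[130:300,220:440],(400,400))
cv2.imwrite(f"pics/{t}.png",np.hstack([a,b])); print(sensors.sense()['t'])
E
python3 look.py down
```

```text
side orange 95 [759.  76.  39.]
side blue 26 [675. -76.  57.]
top orange 258 [756.  76.  39.]
top blue 198 [670. -38.  57.]
5.95
```

View pics/down.png

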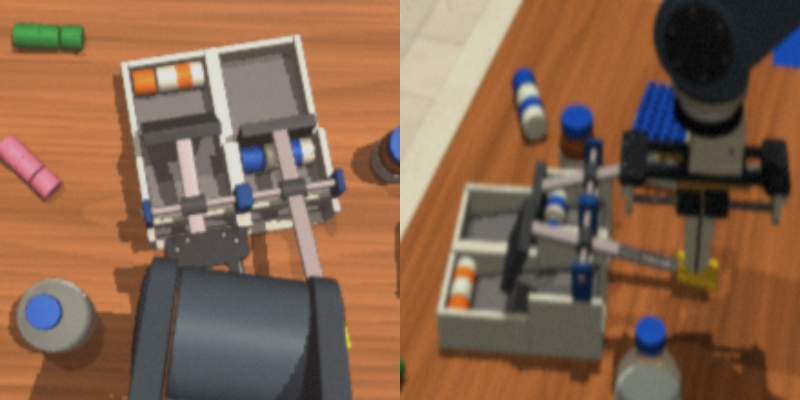

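The orange vial, at (165,78) in the left half, now lies at the end stop. The blue vial is still behind its flap. Easing the lever up.

move_arm(
  series=[
    [0,0,0.03,0,0,0,-1],
    [0,0,0.05,0,0,0,-1],
    [0,0,0.05,0,0,0,-1],
    [0,0,0.05,0,0,0,-1],
    [0,0,0.05,0,0,0,-1],
    [0,0,0.05,0,0,0,-1],
    [0,0,0.05,0,0,0,-1],
    [0,0,0.05,0,0,0,-1],
    [0,0,0.05,0,0,0,-1],
    [0,0,0.05,0,0,0,-1],
    [0,0,0.05,0,0,0,-1],
    [0,0,0.05,0,0,0,-1],
    [0,0,0.05,0,0,0,-1],
    [0,0,0.05,0,0,0,-1],
    [0,0,0.05,0,0,0,-1],
    [0,0,0.05,0,0,0,-1],
    [0,0,0.05,0,0,0,-1],
    [0,0,0.05,0,0,0,-1],
    [0,0,0.05,0,0,0,-1],
    [0,0,0.05,0,0,0,-1],
  ],
)

```text
t: 7.95
tcp_pos: [475.6, 1.8, 124.2]
tcp_rot: [2.006, 2.416, 0.001]
wrist_force: [2.2, 1.5, 2.8]
grip_width: 0.5
grasp_force: 1.3
```

move_arm(
  series=[
    [0,0,0.04,0,0,0,-1],
    [0,0,0.04,0,0,0,-1],
    [0,0,0.03,0,0,0,-1],
    [0,0,0.03,0,0,0,-1],
    [0,0,0.03,0,0,0,-1],
    [0,0,0.03,0,0,0,-1],
    [0,0,0.03,0,0,0,-1],
    [0,0,0.03,0,0,0,-1],
    [0,0,0.03,0,0,0,-1],
    [0,0,0.03,0,0,0,-1],
    [0,0,0.03,0,0,0,-1],
    [0,0,0.03,0,0,0,-1],
  ],
)

```text
t: 9.15
tcp_pos: [475.2, 1.9, 139.1]
tcp_rot: [-2.007, -2.417, 0.0]
wrist_force: [2.8, 0.9, 1.7]
grip_width: 0.1
grasp_force: 1.2
```

move_arm(
  series=[
    [0,0,0.03,0,0,0,-1],
    [0,0,0.03,0,0,0,-1],
    [0,0,0.03,0,0,0,-1],
    [0,0,0.03,0,0,0,-1],
    [0,0,0.03,0,0,0,-1],
    [0,0,0.03,0,0,0,-1],
    [0,0,0.03,0,0,0,-1],
    [0,0,0.03,0,0,0,-1],
    [0,0,0.03,0,0,0,-1],
    [0,0,0.03,0,0,0,-1],
    [0,0,0.03,0,0,0,-1],
    [0,0,0.03,0,0,0,-1],
    [0,0,0.03,0,0,0,-1],
    [0,0,0.03,0,0,0,-1],
    [0,0,0.03,0,0,0,-1],
    [0,0,0.03,0,0,0,-1],
  ],
)

```text
t: 10.75
tcp_pos: [475.2, 1.9, 158.4]
tcp_rot: [2.007, 2.417, 0.0]
wrist_force: [0.2, -0.7, -0.1]
grip_width: 0.4
grasp_force: 0.0
```

Released gently, and the wrist force is back to zero. Now clearing upward and back.

move_arm(
  series=[
    [0,0,0.2,0,0,0,-1],
    [0,0,0.5,0,0,0,-1],
    [0,0,0.6,0,0,0,-1],
    [0,0,0.6,0,0,0,-1],
    [-0.3,0,0.5,0,0,0,-1],
    [-0.6,0,0.2,0,0,0,-1],
    [-0.6,0,0,0,0,0,-1],
    [-0.6,0,0,0,0,0,-1],
    [-0.6,0,0,0,0,0,-1],
    [-0.3,0,0,0,0,0,-1],
    [0,0,0,0,0,0,-1],
    [0,0,0,0,0,0,-1],
    [0,0,0,0,0,0,-1],
  ],
)

```text
t: 12.05
tcp_pos: [356.0, 1.9, 262.3]
tcp_rot: [2.007, 2.417, 0.0]
wrist_force: [-0.4, -0.6, -0.1]
grip_width: 0.3
grasp_force: 0.0
```

```bash
python3 look.py end
```

```text
side orange 94 [758.  78.  39.]
side blue 28 [674. -75.  57.]
top orange 257 [756.  76.  39.]
top blue 198 [669. -38.  57.]
12.15
```

View pics/end.png

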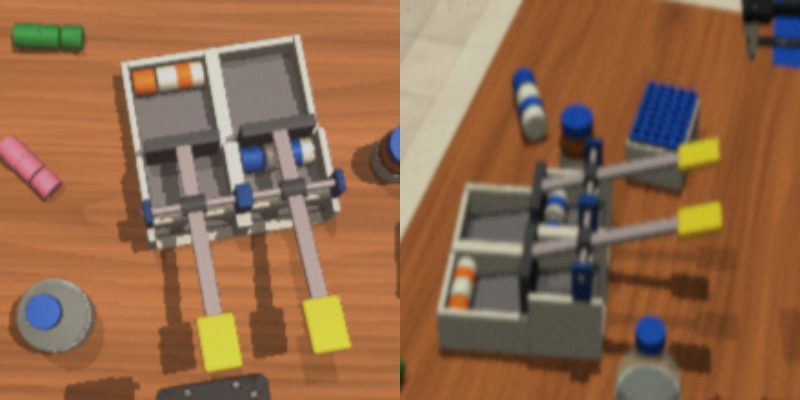

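The orange vial is at the end stop at (165,78), both flaps are shut and the levers are back up. The blue vial and the bystanders haven't moved.

```bash
python3 -c "
from cell import order; print(order.finish_job())"
```

```text
the job is handed in; nothing more can be done
None
```

The job is handed in: the orange-capped vial rolled out to the end stop, its flap was eased shut, the blue-capped vial stayed behind its flap, and the arm is clear.

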